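Seat the chilling block in the cooling station

ROBOT

A 6-joint arm with a two-finger parallel gripper is mounted at the origin on the work surface. World frame = base frame: x ahead of the robot, y to its left, z up, the work surface at z = 0. Lengths are in m, angles in rad, forces in N, time in s.
With the tool pointing down it reaches from about 0.35 to 0.725 m from the base axis. Payload 6 kg.
Tool frame: the origin (TCP) lies at the very end of the fingers, on their centre line; the grasp point (between the pads) lies 19 mm behind it (bot.tcp_to_grasp is the distance from the TCP to the grasp point, in m); z points along the fingers, y is the line along which they close (so a half turn about z gives the same grasp; the last joint's range is limited). The gripper opens to 85 mm and grips with 20 to 120 N. Pads are 22 mm wide; open, the fingers measure 114 mm over their backs; the gripper's body (76 mm by 85 mm) begins 54 mm behind the grasp point. The pads swing forward as they close: fully open they stand 13 mm farther back than shut.
Start: joints at [1.434, 0.04, 0.085, 0, -1.615, -0.334], TCP at [0.272, 0.535, 0.231] pointing down, gripper open.
Joint ranges: [-2.56, 2.56], [-1.29, 2.01], [-1.08, 1.49], [-3.29, 1.98], [-2.81, -0.18], [-2.99, 2.99]. Speed limits (rad/s): [2.57, 2.57, 3.01, 3.14, 3.14, 3.14].

INTERFACE

Orientations are given as a unit quaternion [w, x, y, z].
In Python, from bench import monitor, imaging, hand_in, bot gives the robot as it stands. The module is installed in compiled form; this text tells all that it offers.
- The arm moves only by the shell command python3 -m jog 'ROWS' [OPENING] [FORCE]. ROWS is JSON, a list that holds one entry, the list of rows, each a list of 4 numbers: the shift along the tool's x, y, z in mm, then the turn about the tool's z in degrees. In form: [[[dx, dy, dz, roll], ...]]. A call has 1 to 20 rows; each row is the pose to reach, as a shift and turn from the pose commanded when the call began, along the tool's axes at that moment; what a row does not reach only later rows make up. A row lasts 1/8 s, in which the tool goes at most 62.5 mm and 10.7 degrees, less where a joint would pass 70% of its speed; a pose out of reach is approached as far as the arm can. A call with a gripper value outside its range is refused whole. OPENING is the closure, from -1 (fully open) to 1 (shut), set as the call begins (- or left out, the last holds). The fingers move at their own pace and stop on an object; FORCE is the grip in N (left out, the last holds). Time passes only in rows, so rows that repeat a pose let the fingers close. It gives the time, the measured TCP pose, the force, the opening and the grip force at its end, in the units of the state.
- monitor.get_obs(): the state, without advancing time (a new reading comes with each control period).
- imaging.get_image(name): name is "scene" or "top" or "wrist"; returns a dict with "color" (420x560x3 uint8, red, green, blue), "K" (3x3 intrinsics, pixels), "eye" and "attitude" of the camera in the world; the wrist camera has in their place "tool_from_camera" (4x4, takes a point from camera to tool coordinates, whose origin is the TCP and whose axes are the flange's). Camera axes: x right, y up, looking along -z (the intrinsics and any distortion apply to the point x, -y, -z); pixel columns grow to the right and rows downward; lengths in m; the calibration is good to about 2 mm. The wrist camera is an equidistant fisheye: a pixel r from the principal point sees the ray r / f radians off the axis. A picture is of the moment at which its call begins: read the wrist's pose just before it. There is no depth.
- hand_in(): hands the job in; it is judged then, once.
The state is a dict: "time_s": time; "qpos": joint angles; "qvel": joint speeds; "effort": joint torques, N m; "eef_pos": TCP position; "tool_rot": TCP orientation; "force": force on the tool from outside, world axes, zero at the start; "ft_torque": the same for the moment, N m; "opening": finger opening in m; "finger_force": force on a finger pad.
Only numpy, scipy, OpenCV 4.12 (cv2) and the standard library are available. Lean on these libraries where they do the work, as an engineer would, in place of code of your own. Each camera call takes 0.05 s, during which the arm holds its last target. There are 200 camera calls.

TASK

Pick up the chilling block that has a single red tab (blue grip) and lower it into the pocket of the cooling station with its tab in the notch, shuffling it if need be until it lies flat and fully home on the pocket floor, then let go. Do not drop it in from above, and leave the two-tabbed block (yellow grip), the slide tray and the jar where they are.

Things in the scene. Friction and masses are not known exactly. Their poses are not given: they have to be found in the camera images.
- block: Chilling block to seat: dark grey metal body 44 (x) by 64 (y) by 22 mm high, flat underside, one red tab on its -x side: 16 mm wide (y), sticking out 18 mm, as high as the body. In the middle of its top an upright blue grip bar, 14 mm thick (x), 36 mm long (y): pinch it across its thickness. Loose, about 200 g. Origin: centre of the 44 x 64 mm underside (tab not counted); z up.
- grip (a point): Middle of the blue grip bar's top end, 58 mm above the block's underside; the bar reaches from here down to the body's top, 22 mm above the underside.
- station: Cooling station, fixed: white box 230 (x) by 210 mm (y), flat steel top 50 mm above the bench with a notched pocket in it (see pocket, notch); along its +y side a blue console 85 mm high, beginning 110 mm from the pocket's centre. Origin: on the bench under the pocket's centre. The block seats with its x and y axes along the station's; turned otherwise it stays up on the rim.
- pocket (a point): Centre of the black pocket floor, 34 mm above the bench, 16 mm below the steel top. The pocket is 58 (station x) by 78 mm (station y), notch not counted, with upright walls: 7 mm of play all round the block. The centre of the block's underside belongs here.
- notch (a point): Centre of the notch's floor, as deep as the pocket: 34 mm wide (station y), reaching 22 mm out from the middle of the pocket's -x side. The block's red tab goes in it.
- block2: Bystander: a similar chilling block with a yellow grip and two red tabs, one at each of its -x and +x sides; it does not fit the pocket. Same sizes, loose. Origin: centre of its underside.
- tray: Bystander: blue flat slide tray, 70 mm (x) by 200 mm (y) by 14 mm high, loose. Origin: centre of its underside.
- jar: Bystander: clear specimen jar with a white cap, 56 mm in diameter, 70 mm high, loose. Origin: centre of its underside.
Things that resemble listed ones, but are neither listed nor needed, are in the scene too. Leave any green, pink or purple look-alike of the block alone.

How it is judged:
By the outcome, as a careful person would: the job done as asked, in the order asked, and still so for the second after the job is handed in, with the robot touching nothing.
It also fails if it takes over 35 s, if anything falls off the work surface, if the arm or the gripper's body presses on something with over 40 N, if the wrist force passes 120 N, or if a joint passes its speed limit or range.

## Working session

There is one attempt and no reset: what is moved stays moved. The work goes in short steps, Python scripts to look and compute and a shell command to move; the robot and the scene stay as the last step left them, time stands still between calls to the robot, and variables do not carry over. Pictures are saved under pics/ and viewed, at most 10 in all, crops included, and the job is handed in when it is done.

```bash
mkdir -p pics
cat > h.py <<'E'
import numpy as np, cv2
from scipy.spatial.transform import Rotation as R
from bench import monitor, imaging, bot
def rot(q):
    q=np.asarray(q,float)
    return q if q.shape==(3,3) else R.from_quat(q[[1,2,3,0]]).as_matrix()
def grab(name):
    o=monitor.get_obs(); im=imaging.get_image(name)
    if name=='wrist':
        T=np.eye(4);T[:3,:3]=rot(o['tool_rot']);T[:3,3]=o['eef_pos'];C=T@np.array(im['tool_from_camera'])
        im['C']=C
    else:
        C=np.eye(4);C[:3,:3]=rot(im['attitude']);C[:3,3]=im['eye'];im['C']=C
    im['name']=name;return im
def ray(im,u,v):
    K=np.array(im['K']);x=(u-K[0,2])/K[0,0];y=(v-K[1,2])/K[1,1]
    if im['name']=='wrist':
        r=np.hypot(x,y);s=np.sin(r)/r if r>1e-9 else 1;d=np.array([x*s,-y*s,-np.cos(r)])
    else: d=np.array([x,-y,-1])
    d=im['C'][:3,:3]@d;return im['C'][:3,3],d/np.linalg.norm(d)
def plane(im,u,v,z):
    o,d=ray(im,u,v);return o+d*(z-o[2])/d[2]
def meet(a,b):
    (o,d),(p,e)=a,b;M=np.stack([d,-e],1);t=np.linalg.lstsq(M,p-o,rcond=None)[0]
    A=o+d*t[0];B=p+e*t[1];return (A+B)/2,np.linalg.norm(A-B)
def blobs(im,lo,hi,amin=25):
    hsv=cv2.cvtColor(im['color'],cv2.COLOR_RGB2HSV);m=cv2.inRange(hsv,np.array(lo),np.array(hi))
    n,l,s,c=cv2.connectedComponentsWithStats(m)
    return [(s[i,4],c[i].round(1),s[i,:4]) for i in range(1,n) if s[i,4]>=amin],l
def save(im,f): cv2.imwrite('pics/'+f,cv2.cvtColor(im['color'],cv2.COLOR_RGB2BGR))
E
python3 - <<'E'
from h import *
o=monitor.get_obs();print(o['eef_pos'],o['tool_rot'],o['force'])
t=grab('top');s=grab('scene');save(t,'top0.png');save(s,'scene0.png')
print(t.keys(),t['K'],t['eye'],s['eye'])
E
```

```text
[0.27192898 0.53446236 0.23025883] [ 8.86898496e-04  9.72422980e-01 -2.33222511e-01 -1.45414688e-04] [-0.42081036 -0.26347123 -0.42170963]
dict_keys(['color', 'K', 'eye', 'attitude', 'C', 'name']) [[423.24023718   0.         278.19582037]
 [  0.         423.24023718 209.00294776]
 [  0.           0.           1.        ]] [ 0.37622593 -0.12412008  0.90535998] [0.86040954 0.37540017 0.90703435]
```

View pics/top0.png

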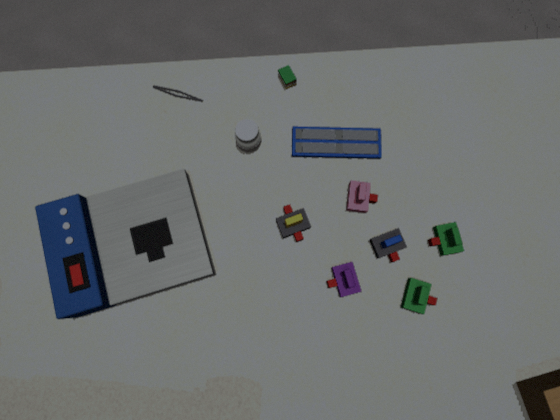

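View pics/scene0.png

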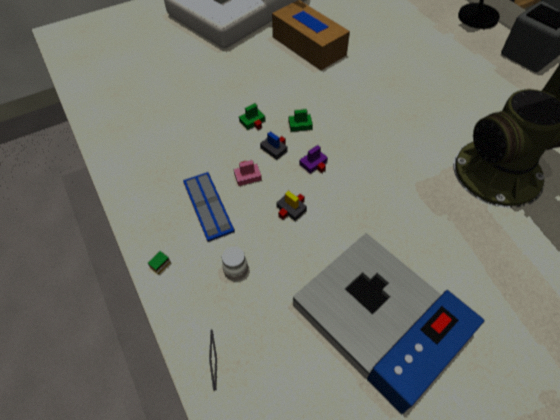

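Top view: the wanted block (grey, blue grip, one red tab) is at top (388,244) / scene (273,146). Possible confusions: yellow two-tab (293,222), pink (360,196), purple (345,280), greens (448,239) and (417,296), green cube (288,76). The pocket is at (152,238), with its notch at (156,255).

Run:
```python
from h import *
t=grab('top');s=grab('scene')
def near(im,lo,hi,p,r=25,a=8):
    b,l=blobs(im,lo,hi,a); return [x for x in b if np.hypot(*(x[1]-p))<r]
B=([100,120,60],[130,255,255])
bt=near(t,*B,(390,243));bs=near(s,*B,(273,140));print('blue',bt,bs)
print('blue tri(mid of visible)',meet(ray(t,*bt[0][1]),ray(s,*bs[0][1])))
for lab,z in (('z58',.058),('z45',.045)): print(lab,plane(t,*bt[0][1],z),plane(s,*bs[0][1],z))
rt=near(t,[0,120,60],[8,255,255],(395,257),12);rs=near(s,[0,120,60],[8,255,255],(282,140),12);print('red',rt,rs)
if rt: print(plane(t,*rt[0][1],.02))
if rs: print(plane(s,*rs[0][1],.02))
# pocket black
for im,p in((t,(152,240)),(s,(370,290))):
    g=cv2.cvtColor(im['color'],cv2.COLOR_RGB2GRAY)
    n,l,st,c=cv2.connectedComponentsWithStats((g<45).astype(np.uint8))
    i=l[p[1],p[0]];m=(l==i).astype(np.uint8);print(st[i],c[i])
    ct=max(cv2.findContours(m,0,cv2.CHAIN_APPROX_NONE)[0],key=len)
    ap=cv2.approxPolyDP(ct,3,True)[:,0];print(im['name'])
    for q in ap: print(q,plane(im,*q,.05).round(4),plane(im,*q,.034).round(4)[:2])
a=cv2.resize(t['color'][190:310,310:470],None,fx=4,fy=4,interpolation=3)
b=cv2.resize(s['color'][95:185,220:340],None,fx=3.2,fy=3.2,interpolation=3)
c=np.zeros((480+0,640,3),np.uint8);c[:480]=a
c2=np.zeros((590,800,3),np.uint8);c2[:480,:640]=a;c2[:288,416:800]=b
cv2.imwrite('pics/crop.png',c2[...,::-1])
```

```text
blue [(np.int32(126), array([393. , 240.1]), array([384, 235,  19,  12], dtype=int32))] [(np.int32(47), array([272.7, 135.7]), array([268, 132,  11,   9], dtype=int32))]
blue tri(mid of visible) (array([ 0.47999658, -0.364997  ,  0.05611297]), np.float64(0.001297854671033934))
z58 [ 0.4802337  -0.36494683  0.058     ] [ 0.4804741  -0.36276572  0.058     ]
z45 [ 0.48182937 -0.36864154  0.045     ] [ 0.47465672 -0.37406816  0.045     ]
red [(np.int32(56), array([394.3, 256.3]), array([390, 252,   9,  10], dtype=int32))] [(np.int32(20), array([282. , 138.8]), array([280, 137,   5,   5], dtype=int32))]
[ 0.45080557 -0.37414958  0.02      ]
[ 0.44681695 -0.37263336  0.02      ]
[ 130  218   42   44 1165] [151.36309013 238.472103  ]
top
[165 218] [0.5589 0.0953 0.05  ] [0.5623 0.0994]
[130 229] [0.5408 0.167  0.05  ] [0.5439 0.1724]
[136 253] [0.4907 0.1546 0.05  ] [0.4929 0.1598]
[146 251] [0.4934 0.1344 0.05  ] [0.4956 0.1393]
[149 261] [0.4728 0.1285 0.05  ] [0.4746 0.1332]
[164 256] [0.4808 0.0982 0.05  ] [0.4827 0.1024]
[162 246] [0.5013 0.1021 0.05  ] [0.5037 0.1063]
[171 243] [0.5062 0.0838 0.05  ] [0.5087 0.0876]
[ 346  274   43   40 1007] [368.69513406 291.20655412]
scene
[361 274] [0.5091 0.0846 0.05  ] [0.5025 0.0792]
[346 289] [0.5568 0.0977 0.05  ] [0.5511 0.0925]
[372 313] [0.5405 0.1677 0.05  ] [0.5346 0.1638]
[388 297] [0.491  0.1558 0.05  ] [0.4841 0.1517]
[382 290] [0.4923 0.1369 0.05  ] [0.4854 0.1325]
[387 282] [0.472  0.1273 0.05  ] [0.4647 0.1227]
[377 274] [0.4792 0.1016 0.05  ] [0.4721 0.0965]
[371 279] [0.4974 0.1048 0.05  ] [0.4906 0.0998]
```

View pics/crop.png

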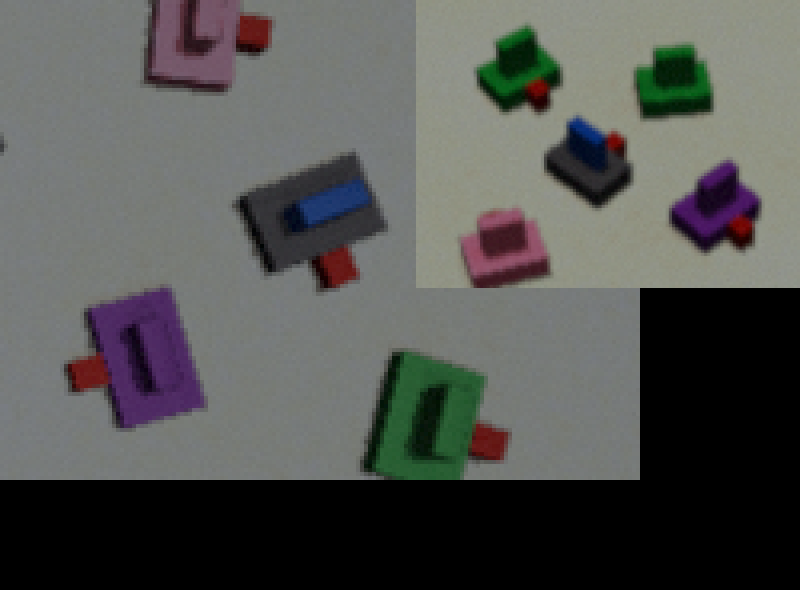

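The crop confirms it: grey body, blue grip, one red tab, at (388,244) in the top view. Triangulated grip height is 56 mm, and the rim height agrees at 50 mm. Block yaw is about 19° and station yaw about 13.5°.

```bash
cat >> h.py <<'E'
def go(p,yx=None):
    """print tool shift (mm) to world point p and roll (deg) to bring tool y to world angle yx (mod 180)"""
    o=monitor.get_obs();M=rot(o['tool_rot']);d=M.T@(np.array(p)-o['eef_pos'])*1000
    a=np.degrees(np.arctan2(M[1,1],M[0,1]));r=None if yx is None else -((yx-a+90)%180-90)
    print('shift',d.round(1),'roll',r,'y ang',a)
E
python3 - <<'E'
from h import *
go([.480,-.364,.15],19)
E
```

```text
shift [592.9 706.4  81.5] roll 44.02614866653008 y ang -116.97385133346992
```

```bash
python3 -m jog '[[[593,706,40,44],[593,706,40,44],[593,706,40,44],[593,706,40,44],[593,706,40,44],[593,706,40,44],[593,706,40,44],[593,706,40,44],[593,706,40,44],[593,706,40,44],[593,706,40,44],[593,706,40,44],[593,706,40,44],[593,706,40,44],[593,706,60,44],[593,706,81,44],[593,706,81,44],[593,706,81,44]]]' -1 40
python3 - <<'E'
from h import *
w=grab('wrist');save(w,'w1.png')
b,l=blobs(w,[100,120,50],[130,255,255],60);print(b)
b,l=blobs(w,[0,120,50],[8,255,255],60);print(b)
E
```

```text
time_s: 2.45
eef_pos: [0.4807, -0.3634, 0.1517]
tool_rot: [0.0, 0.814, -0.58, 0.001]
force: [-1.0, -0.2, 0.4]
opening: 0.0854
finger_force: 0.0
[(np.int32(2792), array([ 63.2, 182.8]), array([ 24, 102,  73, 178], dtype=int32)), (np.int32(925), array([279.7, 202.5]), array([270, 176,  20,  53], dtype=int32))]
[(np.int32(392), array([321.1,  88.1]), array([311,  77,  23,  23], dtype=int32)), (np.int32(307), array([430.8, 163.3]), array([418, 152,  25,  25], dtype=int32)), (np.int32(362), array([169.1, 179.6]), array([157, 167,  26,  26], dtype=int32)), (np.int32(351), array([314.6, 194.7]), array([305, 184,  20,  21], dtype=int32)), (np.int32(233), array([201.8, 337.4]), array([193, 326,  18,  22], dtype=int32))]
```

View pics/w1.png

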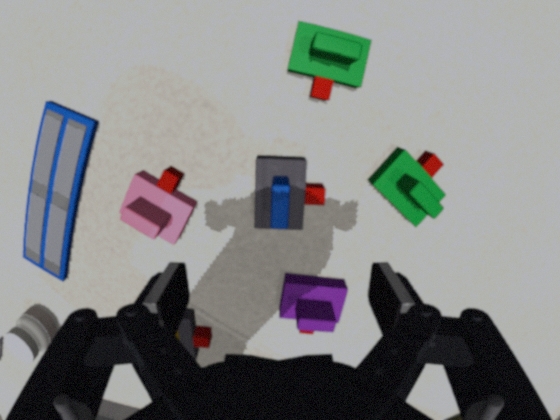

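Wrist view: the block is centred at (281,193) with its tab to the right (315,195). The green, pink and purple look-alikes are clear of the fingers at (180,290) and (380,290).

Run:
```python
from h import *
w=grab('wrist');c=w['color'].astype(int);hsv=cv2.cvtColor(w['color'],cv2.COLOR_RGB2HSV)
print(w['C'][:3,3],w['C'][:3,2])
# bar (blue): bright top face vs side
m=cv2.inRange(hsv,np.array([100,120,50]),np.array([130,255,255]));m[:,:200]=0;m[:,350:]=0
for v in range(174,234,4):
    u=np.where(m[v])[0]; print(v,(u.min(),u.max()) if len(u) else None, hsv[v,280,2] , end=' | ')
print()
g=cv2.cvtColor(w['color'],cv2.COLOR_RGB2GRAY)
bd=((g<95)&(hsv[...,1]<80)).astype(np.uint8)|(m>0);bd[:,:240]=0;bd[:,318:]=0;bd[:145]=0;bd[238:]=0
bd=cv2.morphologyEx(bd.astype(np.uint8),cv2.MORPH_OPEN,np.ones((5,5)))
r=cv2.minAreaRect(np.argwhere(bd)[:,::-1].astype(np.float32));bx=cv2.boxPoints(r);print(r)
for q in bx: print(q,plane(w,*q,.022)[:2].round(4))
print('ctr',np.mean([plane(w,*q,.022) for q in bx],0))
u=plane(w,314.6,194.7,.022);print('tab',u)
for q in [(272,228),(288,228),(280,228)]: print(plane(w,*q,.058).round(4))
```

```text
[ 0.50572705 -0.43498032  0.29579635] [ 0.09539257 -0.28351609  0.95421113]
174 None 88 | 178 (np.int64(274), np.int64(287)) 66 | 182 (np.int64(273), np.int64(288)) 71 | 186 (np.int64(272), np.int64(290)) 147 | 190 (np.int64(272), np.int64(290)) 158 | 194 (np.int64(272), np.int64(289)) 109 | 198 (np.int64(272), np.int64(289)) 107 | 202 (np.int64(271), np.int64(289)) 117 | 206 (np.int64(271), np.int64(289)) 120 | 210 (np.int64(271), np.int64(289)) 120 | 214 (np.int64(271), np.int64(288)) 115 | 218 (np.int64(271), np.int64(288)) 119 | 222 (np.int64(271), np.int64(288)) 118 | 226 (np.int64(271), np.int64(287)) 121 | 230 None 121 | 
((279.9350280761719, 192.31910705566406), (49.78968048095703, 72.66795349121094), 2.045408248901367)
[253.75923 227.7414 ] [ 0.4926 -0.3267]
[256.35287 155.11975] [ 0.5107 -0.3902]
[306.11084 156.89682] [ 0.4702 -0.4026]
[303.51718 229.51846] [ 0.4494 -0.3398]
ctr [ 0.48072457 -0.36484631  0.022     ]
tab [ 0.4516118  -0.37369281  0.022     ]
[ 0.4807 -0.3455  0.058 ]
[ 0.4688 -0.3496  0.058 ]
[ 0.4748 -0.3475  0.058 ]
```

```bash
python3 -c "
from h import *
go([.4804,-.3648,.027],17)"
```

```text
shift [  1.    1.4 125.3] roll 2.086445642158651 y ang -160.91355435784132
```

```bash
python3 -m jog '[[[1,1,40,2],[1,1,80,2],[1,1,110,2],[1,1,124,2],[1,1,124,2],[1,1,124,2]]]' -1 40 && python3 -m jog '[[[0,0,0,0],[0,0,0,0],[0,0,0,0],[0,0,0,0],[0,0,0,0],[0,0,0,0],[0,0,0,0],[0,0,0,0]]]' 1 50
```

```text
time_s: 3.3
eef_pos: [0.4808, -0.3652, 0.0285]
tool_rot: [-0.0, 0.804, -0.594, 0.002]
force: [-0.5, -0.6, 0.3]
opening: 0.0856
finger_force: 0.0
time_s: 4.3
eef_pos: [0.4798, -0.3648, 0.0265]
tool_rot: [0.0, 0.804, -0.595, 0.0]
force: [-0.4, -0.0, 1.4]
opening: 0.0133
finger_force: 49.8
```

```bash
python3 -m jog '[[[0,0,-20,0],[0,0,-60,0],[0,0,-110,0],[0,0,-150,0],[0,0,-150,0]]]' && python3 -c "
from h import *
go([.5242,.126,.16],13.5)"
```

```text
time_s: 4.92
eef_pos: [0.4811, -0.3659, 0.1822]
tool_rot: [-0.0, 0.804, -0.595, 0.004]
force: [0.1, -0.6, -2.4]
opening: 0.0133
finger_force: 49.5
shift [-457.8 -185.1   20.5] roll 3.5221412945361408 y ang -162.97785870546383
```

```bash
python3 -m jog '[[[-50,-20,0,1],[-100,-40,0,2],[-150,-60,0,3],[-200,-81,0,3.5],[-250,-101,0,3.5],[-300,-121,0,3.5],[-350,-141,0,3.5],[-400,-162,5,3.5],[-435,-176,10,3.5],[-452,-183,15,3.5],[-458,-185,20,3.5],[-458,-185,20,3.5],[-458,-185,20,3.5],[-458,-185,20,3.5]]]'
python3 - <<'E'
from h import *
w=grab('wrist');save(w,'w2.png')
t=grab('top');o=monitor.get_obs();print(o['eef_pos'],o['opening'],w['C'][:3,3],w['C'][:3,2])
E
```

```text
time_s: 6.68
eef_pos: [0.5227, 0.1266, 0.1567]
tool_rot: [-0.0, 0.785, -0.619, 0.0]
force: [1.0, 1.1, -0.8]
opening: 0.0134
finger_force: 49.4
[0.52268001 0.12684264 0.15661759] 0.013021200178585822 [0.54051085 0.05260708 0.30015403] [ 0.06872039 -0.29316392  0.95358923]
```

View pics/w2.png

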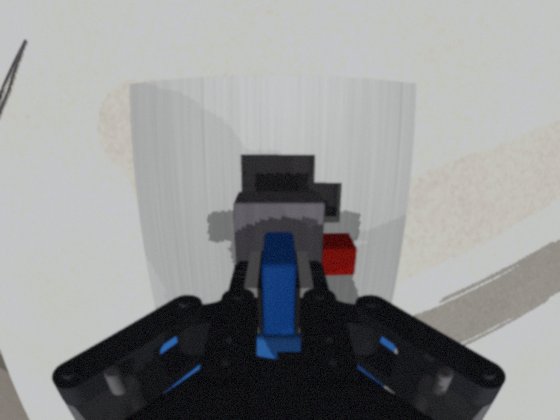

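Wrist view: the block is held square, with its tab on the right at (338,255). The pocket's -y edge shows at row ~155 (cols 242–314) and the notch's outer corner at (341,184). Next I'll compute the residual offset.

Run:
```python
from h import *
w=grab('wrist');g=cv2.GaussianBlur(cv2.cvtColor(w['color'],cv2.COLOR_RGB2GRAY),(3,3),0).astype(float)
def edge(line,a,b):  # strongest gradient, subpixel
    d=np.abs(np.diff(line[a:b]));i=int(d.argmax());s=d[max(0,i-2):i+3];return a+.5+(np.arange(max(0,i-2),max(0,i-2)+len(s))*s).sum()/s.sum()
L=np.array([[edge(g[v],232,252),v] for v in range(160,186,3)])
Rr=np.array([[edge(g[v],306,322),v] for v in range(160,178,3)])
F=np.array([[u,edge(g[:,u],145,165)] for u in range(250,310,6)])
NR=np.array([[edge(g[v],332,350),v] for v in range(188,208,3)])
NF=np.array([[u,edge(g[:,u],174,192)] for u in range(319,337,3)])
BF=np.array([[u,edge(g[:,u],196,212)] for u in range(245,318,8)])
BL=np.array([[edge(g[v],226,244),v] for v in range(210,240,4)])
BR=np.array([[edge(g[v],316,332),v] for v in range(210,232,4)])
a=np.radians(13.5);X=np.array([np.cos(a),np.sin(a)]);Y=np.array([-X[1],X[0]])
o=monitor.get_obs();p0=o['eef_pos'][:2];print(o['eef_pos']);zb=o['eef_pos'][2]-.0265+.022
for n,P,z in (('L',L,.05),('R',Rr,.05),('F',F,.05),('NR',NR,.05),('NF',NF,.05),('BF',BF,zb),('BL',BL,zb),('BR',BR,zb)):
    W=np.array([plane(w,*q,z)[:2]-p0 for q in P])*1000;d=W[-1]-W[0]
    print(n,P[0].round(1),P[-1].round(1),'sx',np.median(W@X).round(1),'sy',np.median(W@Y).round(1),'ang',np.degrees(np.arctan2(d[1],d[0])).round(1), 'spread',(W@X).std().round(1),(W@Y).std().round(1))
M=rot(o['tool_rot']);print('toolx.',X@M[:2,0],Y@M[:2,0],'tooly',X@M[:2,1],Y@M[:2,1])
```

```text
[0.52266639 0.12698261 0.15657564]
L [240.7 160. ] [241.4 184. ] sx 29.6 sy -25.2 ang 103.5 spread 0.1 6.2
R [314.2 160. ] [313.6 175. ] sx -27.4 sy -28.8 ang 102.4 spread 0.1 4.1
F [250.  154.2] [304.  154.4] sx 1.4 sy -39.2 ang -166.8 spread 13.4 0.1
NR [340.6 188. ] [339.5 206. ] sx -49.5 sy -4.7 ang 103.2 spread 0.1 5.1
NF [319.  182.2] [334.  182.3] sx -37.9 sy -16.9 ang -166.6 spread 4.1 0.0
BF [245.  202.6] [317.  202.5] sx -1.0 sy -31.2 ang -166.5 spread 11.0 0.1
BL [232.8 210. ] [234. 238.] sx 22.4 sy -20.2 ang 103.0 spread 0.2 4.8
BR [323.9 210. ] [322.8 230. ] sx -21.7 sy -22.2 ang 103.1 spread 0.3 3.5
toolx. -0.00015744362796779598 -0.9999999873842048 tooly -0.999999907278648 0.00015745205240619287
```

```bash
python3 -m jog '[[[1,-1,30,0],[1,-1,60,0],[1,-1,73,0],[1,-1,80,0],[1,-1,84,0],[1,-1,88,0],[1,-1,88,0]]]'
```

```text
time_s: 7.7
eef_pos: [0.5238, 0.1267, 0.0685]
tool_rot: [-0.0, 0.785, -0.619, 0.0]
force: [-0.8, 0.4, -1.2]
opening: 0.0133
finger_force: 49.3
```

```bash
python3 -m jog '[[[0,0,2,0],[0,0,4,0],[0,0,6,0],[0,0,6,0]]]'
```

```text
time_s: 8.2
eef_pos: [0.5236, 0.1265, 0.0621]
tool_rot: [0.0, 0.785, -0.619, -0.0]
force: [-0.2, 0.4, -2.7]
opening: 0.0131
finger_force: 49.3
```

```bash
python3 -m jog '[[[0,0,1,0],[0,0,2,0],[0,0,2,0]]]'
```

```text
time_s: 8.57
eef_pos: [0.5239, 0.1267, 0.0605]
tool_rot: [-0.0, 0.785, -0.619, 0.0]
force: [-1.4, 0.0, -1.0]
opening: 0.0131
finger_force: 49.5
```

```bash
python3 -m jog '[[[0,0,0.5,0],[0,0,1,0],[0,0,1,0]]]'
python3 - <<'E'
from h import *
w=grab('wrist');save(w,'w3.png')
E
```

```text
time_s: 8.95
eef_pos: [0.5239, 0.1267, 0.0605]
tool_rot: [-0.0, 0.786, -0.619, 0.0]
force: [-3.5, -0.3, 5.9]
opening: 0.0134
finger_force: 50.6
```

View pics/w3.png

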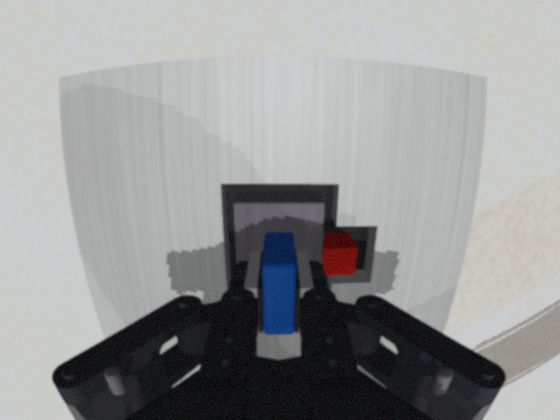

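The block sits inside the pocket with a gap all round (rim at cols 222–338 and row 185, tab at (340,255) in the notch). Contact force came at exactly the expected floor height. Releasing now.

```bash
python3 -m jog '[[[0,0,-0.5,0],[0,0,-1,0],[0,0,-1,0],[0,0,-1,0],[0,0,-1,0],[0,0,-1,0]]]' -1 && python3 -m jog '[[[0,0,-15,0],[0,0,-40,0],[0,0,-80,0],[40,0,-110,0],[60,0,-110,0],[60,0,-110,0]]]'
python3 - <<'E'
from h import *
w=grab('wrist');save(w,'w4.png')
E
```

```text
time_s: 9.75
eef_pos: [0.5237, 0.1266, 0.0602]
tool_rot: [0.0, 0.785, -0.619, 0.0]
force: [0.4, -0.3, 1.0]
opening: 0.0852
finger_force: 0.0
time_s: 10.5
eef_pos: [0.5382, 0.0673, 0.1717]
tool_rot: [-0.001, 0.785, -0.62, 0.0]
force: [-0.4, -0.4, -0.1]
opening: 0.0857
finger_force: 0.0
```

View pics/w4.png

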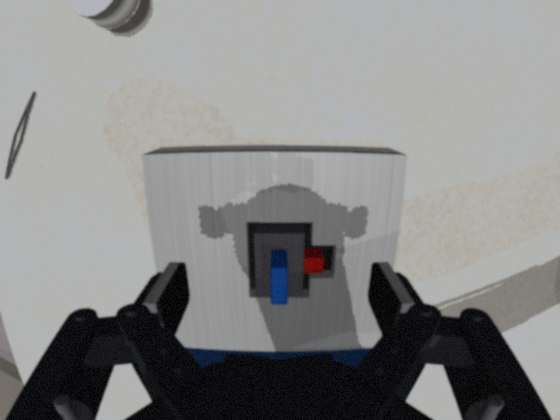

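The released block lies square in the pocket (body at (280,265), tab at (314,261) in the notch). I'll check its height once from two views.

Run:
```python
from h import *
a=grab('wrist')
for n,p in (('top',(152,238)),('scene',(368,285))):
    s=grab(n);b,_=blobs(s,[100,120,50],[130,255,255],15);b=[x for x in b if np.hypot(*(x[1]-p))<28];print(n,b)
    for x in b:
        print(plane(s,*x[1],.092),'body top' )
# wrist: body top-face width in px -> scale implied height (44 x 64)
g=cv2.cvtColor(a['color'],cv2.COLOR_RGB2GRAY);print(g[245,240:325:1].tolist());print(g[215:305,262].tolist())
```

```text
top [(np.int32(71), array([140.5, 233.6]), array([135, 230,  12,   8], dtype=int32))]
[0.52227591 0.13231266 0.092     ] body top
scene [(np.int32(129), array([370., 285.]), array([362, 277,  17,  19], dtype=int32))]
[0.52475532 0.1278982  0.092     ] body top
[113, 112, 114, 113, 112, 108, 91, 70, 48, 27, 16, 20, 17, 37, 49, 52, 56, 56, 57, 55, 55, 49, 50, 46, 51, 47, 55, 54, 52, 52, 50, 48, 50, 51, 54, 56, 52, 52, 50, 53, 57, 54, 56, 55, 57, 53, 56, 55, 58, 59, 53, 55, 56, 59, 58, 56, 58, 58, 58, 56, 55, 51, 52, 47, 33, 25, 20, 27, 25, 22, 22, 40, 57, 57, 62, 63, 63, 62, 65, 64, 63, 59, 63, 62, 61]
[113, 114, 110, 111, 111, 104, 84, 61, 29, 29, 29, 27, 31, 30, 30, 19, 24, 39, 48, 54, 51, 56, 52, 54, 56, 55, 54, 48, 52, 52, 50, 50, 49, 45, 48, 47, 48, 49, 51, 51, 48, 49, 50, 48, 48, 50, 53, 52, 48, 44, 51, 42, 46, 50, 52, 51, 49, 48, 51, 47, 50, 50, 48, 50, 47, 46, 47, 52, 44, 51, 53, 45, 48, 46, 47, 47, 47, 44, 46, 44, 53, 63, 71, 90, 95, 93, 96, 94, 96, 94]
```

```bash
python3 -c "
from bench import hand_in
print(hand_in())"
```

```text
the job is handed in; nothing more can be done
None
```

The blue-gripped, single-tab block is on the pocket floor with its tab in the notch; I released it, backed the arm off touching nothing, and handed the job in at about 11 s, without touching the other objects.

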